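Varnish a painted nesting doll on the indexing spray turntable

TASK

Varnish the blue nesting doll on both sides: stand it gently in the middle of the spray turntable, inside the small ring, and press the spray can's orange nozzle cap fully down and let it spring up. Without touching the sprayed doll, turn the turntable half a turn counter-clockwise by its black rim knob, until the pawl drops behind the opposite red tooth, and press the cap once more in the same way for the other side. Press the cap only with the doll standing at one of these two stops, and leave the doll there to dry, with the other dolls and the water tub undisturbed.

Things in the scene. Friction and masses are not known exactly. Their poses are not given: they have to be found in the camera images.
- doll_blue_center (a point): Centre, half-way up (30.5 mm above the foot), of the wooden nesting doll with a BLUE body; round, 61 mm tall, foot 30 mm across, straight belly 38 mm across from 11 to 33 mm above the foot (the place to grip), neck 26 mm, rounded head 29 mm with a face on its -x side. z is its upright axis. 36 to 63 g. It starts upright on the drying board, in any of three places of a row.
- doll_yellow_center (a point): The same point of the YELLOW doll, same shape; a bystander, on the same drying board. The three dolls stand in a row along the board, 80 mm apart and up to 12 mm out of line.
- doll_green_center (a point): The same point of the GREEN doll, same shape; a bystander, on the same drying board.
- wheel_center (a point): Centre of the turntable's flat top, on its vertical axis, 110 mm above the table: a grey metal disc with a saw-toothed rim, 168 mm across the roots, 181 mm across the teeth, 12 mm thick, on a dark pedestal. A thin dark ring of 35 mm radius round its middle shows where the work stands. z is up; its axes turn with the turntable.
- knob_grip (a point): Point on the axis of the upright black knob near the turntable's rim, 20 mm above the turntable's top. The knob is a cylinder 18 mm across and 34 mm tall, 72 mm from the turntable's axis, fixed to the disc. It starts on the robot's side, passes the screen's side and ends on the far side. Takes 2 to 3 N: push it, or pinch and lead it with the fingers turning too (dragged edge-on, it slips out).
- wheel (a joint): Turn of the turntable, rad, counter-clockwise from above positive; the pawl blocks the other way. 0 = first red tooth at the pawl; 12 teeth 0.524 apart; the opposite red tooth is at 3.142. The pawl drops within 0.05 past each tooth and starts to ride up the next 0.3 past it: stop at about 3.25. Friction keeps the turntable where it is left. Starts between 0 and 0.12.
- pawl (a joint): Lift of the brass sprung pawl in rad: about 0 when dropped behind a tooth, rising to 0.19 as it rides up the next tooth.
- pawl_tip (a point): Top of the pawl's steel tip, level with the turntable's rim, on the far side towards the can. The two opposite red teeth: one is at this tip at the start, the other must be at the end.
- nozzle_top (a point): Centre of the flat top of the orange nozzle cap (32 mm across, 24 mm tall), 174 mm above the table when up, on a white and teal spray can (52 mm across) clamped fast to the stand, 190 mm from the turntable's axis, to its left (+y, turned up to 0.2 rad). Opposite the can, 168 mm from the axis, stands a low fixed screen 220 mm wide, top edge 147 mm above the table.
- nozzle (a joint): How far the nozzle cap is pressed, m: 0 up, 0.006 fully down. A spring resists: it begins to move at 2 N, reaches 0.004 at 5 N and the bottom at 6.5 N; it springs up when released.
- dry_board: Flat pale wooden drying board under the dolls, 250 x 110 x 12 mm, fixed; origin under its centre, x along the row of dolls.
- water_tub: Clear water tub, 92 mm across, 75 mm tall, loose, at the far side between the drying board and the stand; a bystander.

How it is judged:
By the outcome, as a careful person would: the job done as asked, in the order asked, and still so for the second after the job is handed in, with the robot touching nothing.
It also fails if it takes over 72 s, if anything falls off the work surface, if the arm or the gripper's body presses on something with over 40 N, if the wrist force passes 120 N, or if a joint passes its speed limit or range.

ROBOT

A 6-joint arm with a two-finger parallel gripper is mounted at the origin on the work surface. World frame = base frame: x ahead of the robot, y to its left, z up, the work surface at z = 0. Lengths are in m, angles in rad, forces in N, time in s.
With the tool pointing down it reaches from about 0.375 to 0.975 m from the base axis. Payload 3.8 kg.
Tool frame: the origin (TCP) lies at the very end of the fingers, on their centre line; the grasp point (between the pads) lies 19 mm behind it; z points along the fingers, y is the line along which they close (so a half turn about z gives the same grasp; the last joint's range is limited). The gripper opens to 85 mm and grips with 20 to 120 N. Pads are 22 mm wide; open, the fingers measure 114 mm over their backs; the gripper's body (76 mm by 85 mm) begins 54 mm behind the grasp point. The pads swing forward as they close: fully open they stand 13 mm farther back than shut.
Start: joints at [1.092, 0.264, 1.604, -0, 1.274, -0.037], TCP at [0.289, 0.61, 0.231] pointing down, gripper open.
Joint ranges: [-2.63, 2.63], [-0.94, 2.18], [0.31, 2.57], [-1.31, 4.45], [0, 2.66], [-2.55, 2.55]. Speed limits (rad/s): [2.57, 2.57, 3.14, 3.14, 3.14, 3.14].

INTERFACE

Orientations are given as a rotation vector (axis times angle).
In Python, from workcell import monitor, viewer, workorder gives the robot as it stands.
- The arm moves only by the tool jog_arm, never from a script. Its argument "commands" is a list of rows, each an object with "travel": the shift along the tool's x, y, z in mm, a list of three; "rot": the turn, a rotation vector about the tool's x, y, z in degrees, a list of three; "claw": the closure in counts, from 0 (fully open) to 255 (shut). A call has exactly 5 rows; each row shifts and turns the commanded pose from where the row before left it, along the tool's axes as they then stand; what a row does not reach is not made up. A row lasts 1/10 s, in which the tool goes at most 50 mm and 8.59 degrees, less where a joint would pass 70% of its speed; a pose out of reach is approached as far as the arm can. A call is refused whole if a number of a shift passes 50 or a number of a turn 8.59, either way. A call with a gripper value outside its range is refused whole. The fingers move at their own pace and stop on an object; "force" is the grip in N (left out, the last holds). Time passes only in rows, so rows that do not move let the fingers close, or fill a call up. It gives the time, the measured TCP pose, the force, the opening and the grip force at its end, in the units of the state.
- monitor.read_state(): the state, without advancing time (a new reading comes with each control period).
- viewer.read_camera(name): name is "side" or "top" or "wrist"; returns a dict with "color" (384x512x3 uint8, blue, green, red), "camera_matrix" (3x3 intrinsics, pixels), "R" (3x3) and "t" (3): a world point X has camera coordinates R X + t. Camera axes: x right, y down, z forward; pixel columns grow to the right and rows downward; lengths in m; the calibration is good to about 2 mm. A picture is of the moment at which its call begins. There is no depth.
- workorder.finish_job(): hands the job in; it is judged then, once.
The state is a dict: "time": time; "q": joint angles; "joint_vel": joint speeds; "joint_torque": joint torques, N m; "tool_pos": TCP position; "tcp_rot": TCP orientation; "wrist_force": force on the tool from outside, world axes, zero at the start; "torque": the same for the moment, N m; "width": opening from 0.0 (shut) to 1.0 (fully open); "grip_force": force on a finger pad.
Only numpy, scipy, OpenCV 4.12 (cv2) and the standard library are available. Lean on these libraries where they do the work, as an engineer would, in place of code of your own. Each camera call takes 0.05 s, during which the arm holds its last target. There are 200 camera calls.

## Working session

There is one attempt and no reset: what is moved stays moved. The work goes in short steps, Python scripts to look and compute and a tool call to move; the robot and the scene stay as the last step left them, time stands still between calls to the robot, and variables do not carry over. Pictures are saved under pics/ and viewed, at most 13 in all, crops included, and the job is handed in when it is done.

Besides the shell and the picture viewer there is one more tool, called by a JSON object that holds its "name" and its "arguments", one argument or row to a line. jog_arm: Moves the arm, as the interface text tells. Its arguments: {"type":"object","properties":{"commands":{"type":"array","items":{"type":"object","properties":{"travel":{"type":"array","items":{"type":"number"}},"rot":{"type":"array","items":{"type":"number"}},"claw":{"type":"number"}}}},"force":{"type":"number"}},"required":["commands"]}

```bash
mkdir -p pics
cat > h.py <<'E'
import numpy as np, cv2
from workcell import monitor, viewer
def shot(n,f=None):
    c=viewer.read_camera(n)
    if f: cv2.imwrite('pics/'+f,c['color'])
    return c
def ray(c,u,v,z):
    K,R,t=[np.array(c[k],float) for k in('camera_matrix','R','t')]; t=t.ravel()
    d=R.T@np.linalg.solve(K,[u,v,1]); o=-R.T@t
    return o+d*(z-o[2])/d[2]
def proj(c,X):
    p=np.array(c['camera_matrix'])@(np.array(c['R'])@np.array(X)+np.array(c['t']).ravel()); return p[:2]/p[2]
E
python3 - <<'E'
from h import *
a=shot('top','t0.png');b=shot('side','s0.png')
cv2.imwrite('pics/both.png',cv2.resize(np.vstack([a['color'],b['color']]),(400,600)))
s=monitor.read_state();print(s)
for c in(a,b):
  R=np.array(c['R']);print(-R.T@np.array(c['t']).ravel(),R.round(2).tolist())
E
```

```text
{'time': 0.1, 'q': array([ 1.09210812e+00,  2.64664066e-01,  1.60525043e+00, -2.93729029e-05,
        1.27372380e+00, -3.69363900e-02]), 'joint_vel': array([-0.00077358, -0.00211338, -0.00233093, -0.00019969, -0.00117011,
       -0.0002557 ]), 'joint_torque': array([-5.64084294e-04, -5.16706002e+01, -3.68591416e+01, -2.49804862e-04,
        6.33476826e-03,  1.39945953e-05]), 'tool_pos': array([0.28830064, 0.60958875, 0.23008879]), 'tcp_rot': array([-0.68815187, -3.06478962,  0.00311784]), 'wrist_force': array([-0.32276567, -0.05596851,  0.15252353]), 'torque': array([ 0.03034845, -0.05707141, -0.00514747]), 'grip_force': 0.0, 'width': 1.0017566222185015}
[0.46223402 0.03415478 1.3801268 ] [[0.01, -1.0, -0.0], [-0.99, -0.01, -0.1], [0.1, 0.0, -0.99]]
[ 0.10049359 -0.51960348  0.79437425] [[0.75, -0.66, -0.0], [-0.44, -0.51, -0.74], [0.49, 0.56, -0.67]]
```

View pics/t0.png

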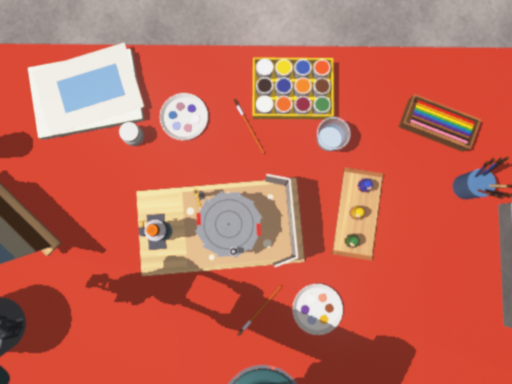

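View pics/s0.png

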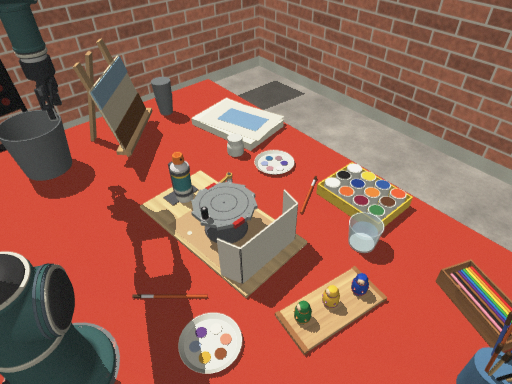

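The top view shows the turntable at (229,223), knob at (234,251), nozzle at (152,230) and the blue doll at (366,185), which is the far one in the row. The tub is at (333,134) and the screen at about x=290. The side view shows the blue doll at (360,285) and the nozzle at (178,158).

```bash
cat >> h.py <<'E'
def blob(img,roi,lo,hi):
    x0,y0,x1,y1=roi; h=cv2.cvtColor(img[y0:y1,x0:x1],cv2.COLOR_BGR2HSV)
    m=cv2.inRange(h,np.array(lo),np.array(hi)); n,l,s,c=cv2.connectedComponentsWithStats(m)
    if n<2: return None
    i=1+np.argmax(s[1:,4]); return c[i]+[x0,y0], s[i]
def tri(cs,uv):
    P=[np.array(c['camera_matrix'])@np.c_[np.array(c['R']),np.array(c['t']).ravel()] for c in cs]
    X=cv2.triangulatePoints(P[0],P[1],np.array(uv[0],float).reshape(2,1),np.array(uv[1],float).reshape(2,1))[:,0]; return X[:3]/X[3]
E
python3 - <<'E'
from h import *
a=shot('top');b=shot('side')
A,B=a['color'],b['color']
for n,lo,hi,ra,rb in [('blue',(105,120,40),(130,255,255),(350,170,385,200),(340,260,380,305)),
 ('yel',(20,120,100),(32,255,255),(345,200,375,223),(318,275,345,312)),
 ('green',(40,80,20),(85,255,255),(340,228,368,252),(288,290,318,328)),
 ('orange',(5,170,150),(16,255,255),(140,218,166,242),(165,145,195,172))]:
    p=blob(A,ra,lo,hi);q=blob(B,rb,lo,hi)
    print(n,p,q, tri((a,b),(p[0],q[0])).round(4) if p and q else '')
    if p: print(ray(a,*p[0],0.172 if n=='orange' else .045).round(4))
# wheel: circle in top
g=cv2.cvtColor(A,cv2.COLOR_BGR2GRAY)
c=cv2.HoughCircles(cv2.resize(g[180:270,180:280],None,fx=4,fy=4,interpolation=cv2.INTER_CUBIC),cv2.HOUGH_GRADIENT,1.5,400,param1=100,param2=20,minRadius=90,maxRadius=145)
print(c); u,v=c[0,0,:2]/4+180-.4;print(ray(a,u,v,.11))
print('side wheel',ray(b,224,204,.11))
cv2.imwrite('pics/z.png',np.hstack([cv2.resize(A[160:280,130:280],None,fx=5,fy=5,interpolation=cv2.INTER_CUBIC)]))
E
```

```text
blue (array([364.77777778, 184.05555556]), array([ 9, 10, 13, 11, 90], dtype=int32)) (array([360.07692308, 283.64615385]), array([ 12,  13,  17,  22, 195], dtype=int32)) [ 0.621  -0.2829  0.035 ]
[ 0.6197 -0.2805  0.045 ]
yel (array([357.47777778, 211.2       ]), array([ 6,  7, 13, 11, 90], dtype=int32)) (array([331.45021645, 295.64935065]), array([  5,  10,  17,  22, 231], dtype=int32)) [ 0.5439 -0.2607  0.0366]
[ 0.5436 -0.2591  0.045 ]
green (array([352.1744186 , 239.77906977]), array([ 6,  8, 13, 10, 86], dtype=int32)) (array([302.95081967, 311.76639344]), array([  7,  11,  16,  22, 244], dtype=int32)) [ 0.4644 -0.2454  0.0351]
[ 0.4646 -0.2435  0.045 ]
orange (array([152.21348315, 229.51685393]), array([ 7,  7, 11, 10, 89], dtype=int32)) (array([176.09090909, 156.66363636]), array([  6,   6,  12,  13, 110], dtype=int32)) [0.4841 0.2856 0.163 ]
[0.4849 0.2832 0.172 ]
[[[282.75 165.75 122.4 ]]]
[0.51092936 0.03801003 0.11      ]
side wheel [0.49845459 0.08760914 0.11      ]
```

View pics/z.png

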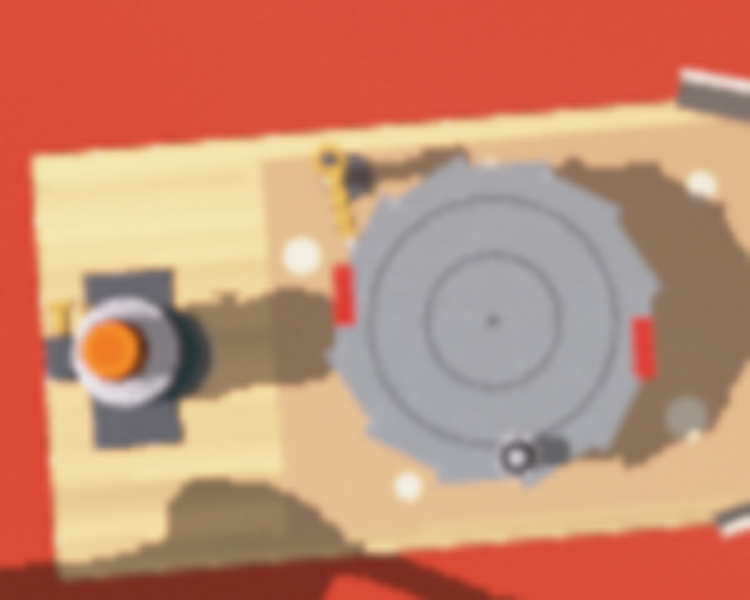

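{"name": "jog_arm", "arguments": {
  "commands": [
    {"rot": [0,0,-8.43],"claw": 0},
    {"rot": [0,0,-8.43],"claw": 0},
    {"rot": [0,0,-8.43],"claw": 0},
    {"travel": [-15,-40.5,0],"claw": 0},
    {"travel": [-15,-40.5,0],"claw": 0}
  ],
  "force": 30
}}

```text
$.commands[0]: bad value
```

Run:
```python
from h import *
a=shot('top');b=shot('side')
w=ray(a,228.2,223.8,.11);k=ray(a,233,250.6,.144)
n=tri((a,b),((152.2,229.5),(176.1,156.7)))
print(w,k,k-w,np.degrees(np.arctan2(*(k-w)[1::-1])),np.hypot(*(k-w)[:2]),np.hypot(*(n-w)[:2]),np.hypot(*(ray(a,152.2,229.5,.172)-w)[:2]))
cv2.imwrite('pics/zs.png',cv2.resize(b['color'][140:260,150:300],None,fx=5,fy=5,interpolation=cv2.INTER_CUBIC))
s=monitor.read_state();print(s['tool_pos'],s['tcp_rot'],s['q'])
```

```text
[0.50308164 0.09614611 0.11      ] [0.43390135 0.0812345  0.144     ] [-0.06918029 -0.0149116   0.034     ] -167.8361675816773 0.07076912404434824 0.19049588711229407 0.18798754639926432
[0.28850508 0.6099635  0.23080559] [-6.88293263e-01 -3.06506665e+00  1.20740822e-03] [ 1.09208462e+00  2.64230900e-01  1.60446409e+00 -8.33435178e-06
  1.27369054e+00 -3.69168756e-02]
```

View pics/zs.png

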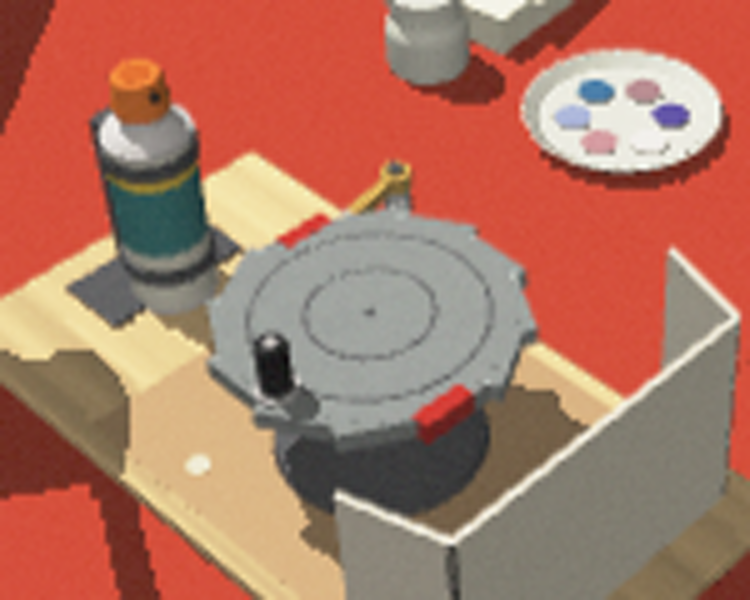

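The side crop confirms the layout: wheel centre dot at (371,312), knob top at (272,345), cap top at (137,72). Rows need every field filled in.

{"name": "jog_arm", "arguments": {
  "commands": [
    {"travel": [0,0,0],"rot": [0,0,-8.43],"claw": 0},
    {"travel": [0,0,0],"rot": [0,0,-8.43],"claw": 0},
    {"travel": [0,0,0],"rot": [0,0,-8.43],"claw": 0},
    {"travel": [-15,-40.5,0],"rot": [0,0,0],"claw": 0},
    {"travel": [-15,-40.5,0],"rot": [0,0,0],"claw": 0}
  ],
  "force": 30
}}

```text
time: 0.8
tool_pos: [0.3184, 0.5289, 0.2308]
tcp_rot: [0.003, -3.142, 0.001]
wrist_force: [1.1, -0.5, -0.1]
width: 1.001
grip_force: 0.0
```

Run:
```python
from h import *
a=shot('top');b=shot('side')
print(tri((a,b),((228.2,223.8),(223.8,202))), tri((a,b),((233,250.6),(150+272/5-.4,140+342/5-.4))))
s=monitor.read_state();print(s['tool_pos'],s['tcp_rot'],s['q'])
```

```text
[0.50338345 0.09607496 0.10818923] [0.43381142 0.08135946 0.14109345]
[0.31970052 0.5249934  0.23078722] [-0.00490683 -3.14155558  0.00519902] [ 0.98431453  0.15314991  1.73743311 -0.0018979   1.25378575 -0.58276384]
```

{"name": "jog_arm", "arguments": {
  "commands": [
    {"travel": [-15,-40.4,0],"rot": [0,0,0],"claw": 0},
    {"travel": [-15,-40.4,0],"rot": [0,0,0],"claw": 0},
    {"travel": [-15,-40.4,0],"rot": [0,0,0],"claw": 0},
    {"travel": [-15,-40.4,0],"rot": [0,0,0],"claw": 0},
    {"travel": [-15,-40.4,0],"rot": [0,0,0],"claw": 0}
  ]
}}

```text
time: 1.4
tool_pos: [0.3939, 0.3262, 0.2316]
tcp_rot: [-0.0, 3.141, 0.001]
wrist_force: [-0.2, -0.0, 0.3]
width: 1.002
grip_force: 0.0
```

{"name": "jog_arm", "arguments": {
  "commands": [
    {"travel": [-15,-40.4,0],"rot": [0,0,0],"claw": 0},
    {"travel": [-15,-40.4,0],"rot": [0,0,0],"claw": 0},
    {"travel": [-15,-40.4,0],"rot": [0,0,0],"claw": 0},
    {"travel": [-15,-40.4,0],"rot": [0,0,0],"claw": 0},
    {"travel": [-15,-40.4,0],"rot": [0,0,0],"claw": 0}
  ]
}}

```text
time: 1.9
tool_pos: [0.4691, 0.1239, 0.2318]
tcp_rot: [0.0, 3.14, 0.001]
wrist_force: [0.3, -0.3, -0.7]
width: 1.001
grip_force: 0.0
```

{"name": "jog_arm", "arguments": {
  "commands": [
    {"travel": [-15,-40.4,0],"rot": [0,0,0],"claw": 0},
    {"travel": [-15,-40.4,0],"rot": [0,0,0],"claw": 0},
    {"travel": [-15,-40.4,0],"rot": [0,0,0],"claw": 0},
    {"travel": [-15,-40.4,0],"rot": [0,0,0],"claw": 0},
    {"travel": [-15,-40.4,0],"rot": [0,0,0],"claw": 0}
  ]
}}

```text
time: 2.4
tool_pos: [0.5442, -0.0784, 0.2316]
tcp_rot: [0.001, 3.14, 0.0]
wrist_force: [-0.2, 1.0, -0.4]
width: 0.998
grip_force: 0.0
```

{"name": "jog_arm", "arguments": {
  "commands": [
    {"travel": [-15,-40.4,5],"rot": [0,0,0],"claw": 0},
    {"travel": [-15,-40.4,10],"rot": [0,0,0],"claw": 0},
    {"travel": [-15,-40.4,10],"rot": [0,0,0],"claw": 0},
    {"travel": [-15,-40.4,10],"rot": [0,0,0],"claw": 0},
    {"travel": [-15,-40.4,10],"rot": [0,0,0],"claw": 0}
  ]
}}

```text
time: 2.9
tool_pos: [0.6193, -0.2805, 0.1859]
tcp_rot: [0.001, 3.141, 0.0]
wrist_force: [0.2, -0.2, 0.4]
width: 0.999
grip_force: 0.0
```

Run:
```python
from h import *
shot('wrist')
w=shot('wrist','w1.png')
p=blob(w['color'],(0,0,512,384),(105,120,40),(130,255,255))
print(p, ray(w,*p[0],.04),proj(w,(.621,-.283,.035)))
s=monitor.read_state();print(s['tool_pos'],s['tcp_rot'],s['q'])
```

```text
(array([255.04700855, 176.39316239]), array([ 234,  154,   41,   43, 1170], dtype=int32)) [ 0.6181295  -0.28254982  0.04      ] [254.48515704 178.23711454]
[ 0.6188203  -0.28336037  0.18359902] [-6.68029472e-03 -3.13990305e+00  1.08898719e-03] [-4.65298988e-01  3.06039534e-01  1.63980407e+00 -1.47400823e-03
  1.19694457e+00 -2.03130109e+00]
```

View pics/w1.png

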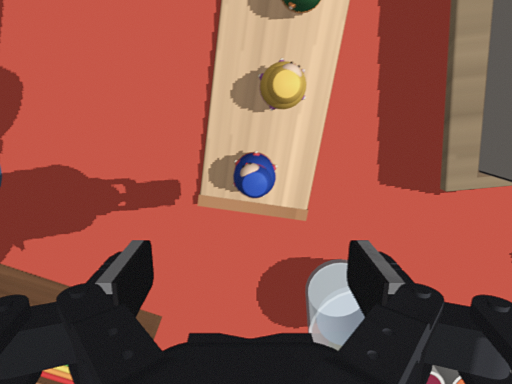

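The wrist view shows the blue doll at (255,176) on the board's near end, yellow at (283,85), and the tub at (335,290), clear of the descent.

{"name": "jog_arm", "arguments": {
  "commands": [
    {"travel": [-1.5,0,30],"rot": [0,0,0],"claw": 0},
    {"travel": [0,0,30],"rot": [0,0,0],"claw": 0},
    {"travel": [0,0,30],"rot": [0,0,0],"claw": 0},
    {"travel": [0,0,25],"rot": [0,0,0],"claw": 0},
    {"travel": [0,0,20],"rot": [0,0,0],"claw": 0}
  ]
}}

```text
time: 3.5
tool_pos: [0.6193, -0.2776, 0.0495]
tcp_rot: [-0.0, -3.14, -0.002]
wrist_force: [1.4, -1.1, -0.1]
width: 1.002
grip_force: 0.0
```

{"name": "jog_arm", "arguments": {
  "commands": [
    {"travel": [0,0,18],"rot": [0,0,0],"claw": 0},
    {"travel": [0,0,11],"rot": [0,0,0],"claw": 0},
    {"travel": [0,0,0],"rot": [0,0,0],"claw": 60},
    {"travel": [0,0,0],"rot": [0,0,0],"claw": 120},
    {"travel": [0,0,0],"rot": [0,0,0],"claw": 180}
  ],
  "force": 25
}}

```text
time: 4.0
tool_pos: [0.621, -0.2795, 0.0239]
tcp_rot: [0.001, 3.139, -0.002]
wrist_force: [0.4, -0.4, 0.9]
width: 0.513
grip_force: 0.4
```

{"name": "jog_arm", "arguments": {
  "commands": [
    {"travel": [0,0,0],"rot": [0,0,0],"claw": 180},
    {"travel": [0,0,0],"rot": [0,0,0],"claw": 180},
    {"travel": [0,0,0],"rot": [0,0,0],"claw": 180},
    {"travel": [0,0,0],"rot": [0,0,0],"claw": 180},
    {"travel": [0,0,0],"rot": [0,0,0],"claw": 180}
  ]
}}

```text
time: 4.5
tool_pos: [0.6211, -0.2797, 0.0242]
tcp_rot: [0.001, 3.139, -0.002]
wrist_force: [0.9, -0.7, 6.3]
width: 0.432
grip_force: 25.5
```

{"name": "jog_arm", "arguments": {
  "commands": [
    {"travel": [0,0,0],"rot": [0,0,0],"claw": 90},
    {"travel": [0,0,0],"rot": [0,0,0],"claw": 90},
    {"travel": [0,0,3],"rot": [0,0,0],"claw": 90},
    {"travel": [0,0,3],"rot": [0,0,0],"claw": 90},
    {"travel": [0,0,0],"rot": [0,0,0],"claw": 110}
  ]
}}

```text
time: 5.0
tool_pos: [0.6189, -0.2785, 0.0151]
tcp_rot: [-0.001, -3.14, -0.001]
wrist_force: [-0.9, -0.5, -0.2]
width: 0.567
grip_force: 0.0
```

{"name": "jog_arm", "arguments": {
  "commands": [
    {"travel": [0,0,0],"rot": [0,0,0],"claw": 130},
    {"travel": [0,0,0],"rot": [0,0,0],"claw": 150},
    {"travel": [0,0,0],"rot": [0,0,0],"claw": 180},
    {"travel": [0,0,0],"rot": [0,0,0],"claw": 180},
    {"travel": [0,0,0],"rot": [0,0,0],"claw": 180}
  ],
  "force": 25
}}

```text
time: 5.5
tool_pos: [0.6197, -0.2789, 0.0163]
tcp_rot: [-0.001, -3.142, -0.0]
wrist_force: [0.2, -0.8, -0.3]
width: 0.436
grip_force: 25.1
```

{"name": "jog_arm", "arguments": {
  "commands": [
    {"travel": [0,0,-5],"rot": [0,0,0],"claw": 180},
    {"travel": [0,0,-10],"rot": [0,0,0],"claw": 180},
    {"travel": [0,0,-20],"rot": [0,0,0],"claw": 180},
    {"travel": [0,0,-25],"rot": [0,0,0],"claw": 180},
    {"travel": [0,0,-25],"rot": [0,0,0],"claw": 180}
  ]
}}

```text
time: 6.0
tool_pos: [0.6198, -0.279, 0.1029]
tcp_rot: [0.001, 3.141, -0.0]
wrist_force: [0.4, 0.1, -0.2]
width: 0.434
grip_force: 25.1
```

{"name": "jog_arm", "arguments": {
  "commands": [
    {"travel": [0,0,-25],"rot": [0,0,0],"claw": 180},
    {"travel": [0,0,-25],"rot": [0,0,0],"claw": 180},
    {"travel": [0,0,-25],"rot": [0,0,0],"claw": 180},
    {"travel": [0,0,-20],"rot": [0,0,0],"claw": 180},
    {"travel": [0,0,0],"rot": [0,0,0],"claw": 180}
  ]
}}

```text
time: 6.5
tool_pos: [0.6222, -0.2802, 0.202]
tcp_rot: [0.001, 3.134, -0.006]
wrist_force: [-0.0, -0.2, 0.7]
width: 0.439
grip_force: 25.2
```

Run:
```python
from h import *
b=shot('side','s2.png')
x=cv2.resize(b['color'][140:350,230:430],None,fx=2.5,fy=2.5,interpolation=cv2.INTER_CUBIC);cv2.imwrite('pics/s2c.png',x)
s=monitor.read_state();print(s['tool_pos'],s['tcp_rot'],s['wrist_force'],s['width'],s['grip_force'])
```

```text
[ 0.62114085 -0.27964266  0.19937445] [ 6.71775704e-04  3.13678478e+00 -3.71454981e-03] [-0.15294054 -0.44997233 -0.45258885] 0.43279121425619266 25.146147720515728
```

View pics/s2c.png

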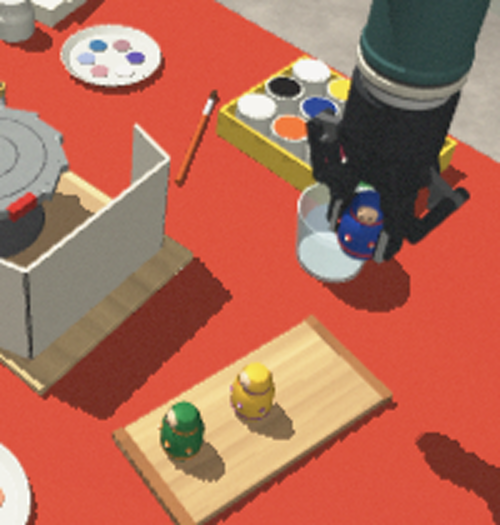

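The doll hangs upright in the grip at (365,222). Yellow and green are still on the board. Next I carry it over the screen.

{"name": "jog_arm", "arguments": {
  "commands": [
    {"travel": [5.7,18,0],"rot": [0,0,0],"claw": 180},
    {"travel": [11,35,0],"rot": [0,0,0],"claw": 180},
    {"travel": [11,36,0],"rot": [0,0,0],"claw": 180},
    {"travel": [11,36,0],"rot": [0,0,0],"claw": 180},
    {"travel": [11,36,0],"rot": [0,0,0],"claw": 180}
  ]
}}

```text
time: 7.05
tool_pos: [0.5676, -0.1154, 0.1939]
tcp_rot: [-0.001, -3.138, -0.002]
wrist_force: [-0.2, -0.2, -0.5]
width: 0.434
grip_force: 25.2
```

{"name": "jog_arm", "arguments": {
  "commands": [
    {"travel": [11,36,0],"rot": [0,0,0],"claw": 180},
    {"travel": [11,36,0],"rot": [0,0,0],"claw": 180},
    {"travel": [11,36,0],"rot": [0,0,0],"claw": 180},
    {"travel": [11,36,0],"rot": [0,0,0],"claw": 180},
    {"travel": [11,36,0],"rot": [0,0,0],"claw": 180}
  ]
}}

```text
time: 7.55
tool_pos: [0.5123, 0.064, 0.1941]
tcp_rot: [-0.0, -3.138, -0.0]
wrist_force: [0.4, 0.8, -0.9]
width: 0.437
grip_force: 25.2
```

{"name": "jog_arm", "arguments": {
  "commands": [
    {"travel": [8,21,0],"rot": [0,0,0],"claw": 180},
    {"travel": [4,13,0],"rot": [0,0,0],"claw": 180},
    {"travel": [0,0,20],"rot": [0,0,0],"claw": 180},
    {"travel": [0,0,20],"rot": [0,0,0],"claw": 180},
    {"travel": [0,0,20],"rot": [0,0,0],"claw": 180}
  ]
}}

```text
time: 8.05
tool_pos: [0.5021, 0.0962, 0.1347]
tcp_rot: [-0.0, -3.14, 0.001]
wrist_force: [-0.2, 0.5, -0.5]
width: 0.435
grip_force: 25.2
```

{"name": "jog_arm", "arguments": {
  "commands": [
    {"travel": [0,0,9],"rot": [0,0,0],"claw": 180},
    {"travel": [0,0,4],"rot": [0,0,0],"claw": 180},
    {"travel": [0,0,2],"rot": [0,0,0],"claw": 180},
    {"travel": [0,0,1],"rot": [0,0,0],"claw": 180},
    {"travel": [0,0,1],"rot": [0,0,0],"claw": 180}
  ]
}}

```text
time: 8.55
tool_pos: [0.504, 0.0961, 0.1202]
tcp_rot: [0.001, 3.14, 0.0]
wrist_force: [-0.3, -0.4, -0.8]
width: 0.436
grip_force: 25.2
```

Run:
```python
from h import *
a=shot('top');b=shot('side')
p=blob(a['color'],(205,195,255,250),(105,120,40),(130,255,255));q=blob(b['color'],(195,150,255,230),(105,120,40),(130,255,255))
print(p,q,tri((a,b),(p[0],q[0])) if p and q else '')
x=cv2.resize(b['color'][140:260,150:300],None,fx=4,fy=4,interpolation=cv2.INTER_CUBIC);cv2.imwrite('pics/s3c.png',x)
s=monitor.read_state();print(s['tool_pos'],s['tcp_rot'],s['wrist_force'],s['width'],s['grip_force'])
```

```text
None (array([219.44262295, 195.90163934]), array([21, 39,  8, 13, 61], dtype=int32)) 
[0.50371466 0.09610639 0.11993424] [8.94258779e-04 3.14040576e+00 2.78572604e-04] [-0.89654137  0.07929161 -1.03176988] 0.4387504468143291 25.229312343872152
```

View pics/s3c.png

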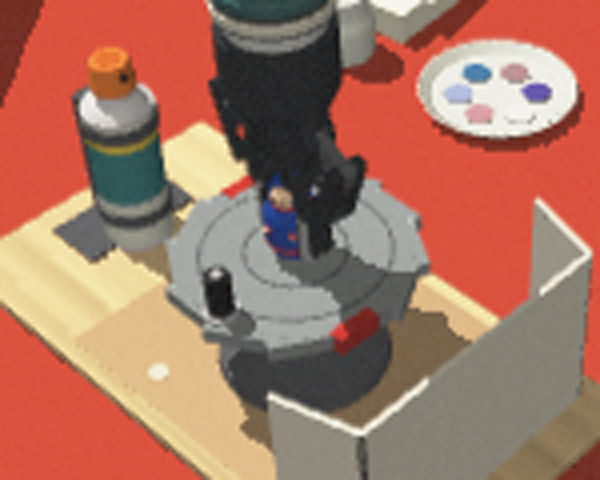

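The doll is over the small ring at about (285,230), a few mm above the disc. I'll lower it slowly until it touches.

{"name": "jog_arm", "arguments": {
  "commands": [
    {"travel": [0,0,1],"rot": [0,0,0],"claw": 180},
    {"travel": [0,0,1],"rot": [0,0,0],"claw": 180},
    {"travel": [0,0,1],"rot": [0,0,0],"claw": 180},
    {"travel": [0,0,0.5],"rot": [0,0,0],"claw": 180},
    {"travel": [0,0,0],"rot": [0,0,0],"claw": 180}
  ]
}}

```text
time: 9.15
tool_pos: [0.5031, 0.0961, 0.1156]
tcp_rot: [-0.001, -3.141, 0.0]
wrist_force: [0.3, 0.3, -0.7]
width: 0.431
grip_force: 25.2
```

{"name": "jog_arm", "arguments": {
  "commands": [
    {"travel": [0,0,0.5],"rot": [0,0,0],"claw": 180},
    {"travel": [0,0,0.5],"rot": [0,0,0],"claw": 180},
    {"travel": [0,0,0],"rot": [0,0,0],"claw": 180},
    {"travel": [0,0,0],"rot": [0,0,0],"claw": 180},
    {"travel": [0,0,0],"rot": [0,0,0],"claw": 180}
  ]
}}

```text
time: 9.65
tool_pos: [0.5032, 0.0961, 0.1148]
tcp_rot: [0.001, 3.142, 0.0]
wrist_force: [-0.3, 0.0, -0.4]
width: 0.432
grip_force: 25.2
```

{"name": "jog_arm", "arguments": {
  "commands": [
    {"travel": [0,0,0.5],"rot": [0,0,0],"claw": 180},
    {"travel": [0,0,0.5],"rot": [0,0,0],"claw": 180},
    {"travel": [0,0,0],"rot": [0,0,0],"claw": 180},
    {"travel": [0,0,0],"rot": [0,0,0],"claw": 180},
    {"travel": [0,0,0],"rot": [0,0,0],"claw": 180}
  ]
}}

```text
time: 10.15
tool_pos: [0.5033, 0.0961, 0.114]
tcp_rot: [0.001, 3.141, 0.0]
wrist_force: [-1.4, 0.3, 1.9]
width: 0.438
grip_force: 25.4
```

{"name": "jog_arm", "arguments": {
  "commands": [
    {"travel": [0,0,0],"rot": [0,0,0],"claw": 135},
    {"travel": [0,0,0],"rot": [0,0,0],"claw": 115},
    {"travel": [0,0,0],"rot": [0,0,0],"claw": 90},
    {"travel": [0,0,0],"rot": [0,0,0],"claw": 60},
    {"travel": [0,0,0],"rot": [0,0,0],"claw": 60}
  ]
}}

```text
time: 10.65
tool_pos: [0.5031, 0.0961, 0.1137]
tcp_rot: [-0.001, -3.141, 0.0]
wrist_force: [-0.6, -0.5, -0.4]
width: 0.763
grip_force: 0.0
```

{"name": "jog_arm", "arguments": {
  "commands": [
    {"travel": [0,0,-5],"rot": [0,0,0],"claw": 60},
    {"travel": [0,0,-15],"rot": [0,0,0],"claw": 60},
    {"travel": [0,0,-25],"rot": [0,0,0],"claw": 60},
    {"travel": [0,0,-25],"rot": [0,0,0],"claw": 60},
    {"travel": [0,0,-25],"rot": [0,0,0],"claw": 60}
  ]
}}

```text
time: 11.15
tool_pos: [0.5035, 0.0961, 0.2112]
tcp_rot: [0.001, 3.14, 0.0]
wrist_force: [1.2, -0.1, 0.9]
width: 0.763
grip_force: 0.0
```

Run:
```python
from h import *
b=shot('side')
q=blob(b['color'],(195,150,255,230),(105,120,40),(130,255,255))
print(q,ray(b,*q[0],.138), proj(b,(.503,.096,.138)))
s=monitor.read_state();print(s['tool_pos'],s['tcp_rot'],s['wrist_force'],s['q'])
```

```text
(array([222.85542169, 194.6746988 ]), array([ 21,  34,  14,  20, 166], dtype=int32)) [0.50125277 0.09318048 0.138     ] [222.74582862 193.83911586]
[0.50630132 0.09657127 0.21621972] [5.61142317e-04 3.13255374e+00 2.02289915e-03] [ 1.22099134 -0.19029417  3.40525044] [ 1.40136768e-01 -3.55769739e-02  1.96411300e+00  1.58376894e-05
  1.20392662e+00 -1.43030691e+00]
```

{"name": "jog_arm", "arguments": {
  "commands": [
    {"travel": [3,30,0],"rot": [0,0,0],"claw": 255},
    {"travel": [4,40,0],"rot": [0,0,0],"claw": 255},
    {"travel": [4,40,0],"rot": [0,0,0],"claw": 255},
    {"travel": [4,40,0],"rot": [0,0,0],"claw": 255},
    {"travel": [4,38.5,0],"rot": [0,0,0],"claw": 255}
  ]
}}

```text
time: 11.7
tool_pos: [0.4844, 0.2864, 0.2102]
tcp_rot: [0.001, 3.14, 0.001]
wrist_force: [0.5, 0.6, -0.9]
width: -0.001
grip_force: 0.0
```

{"name": "jog_arm", "arguments": {
  "commands": [
    {"travel": [0,0,0],"rot": [0,0,0],"claw": 255},
    {"travel": [0,0,10],"rot": [0,0,0],"claw": 255},
    {"travel": [0,0,10],"rot": [0,0,0],"claw": 255},
    {"travel": [0,0,8],"rot": [0,0,0],"claw": 255},
    {"travel": [0,0,2],"rot": [0,0,0],"claw": 255}
  ]
}}

```text
time: 12.2
tool_pos: [0.4834, 0.2828, 0.1767]
tcp_rot: [-0.003, -3.139, 0.003]
wrist_force: [-0.2, 0.2, 0.6]
width: -0.002
grip_force: 0.0
```

Run:
```python
from h import *
b=shot('side','s4.png')
cv2.imwrite('pics/s4c.png',cv2.resize(b['color'][110:230,120:270],None,fx=4,fy=4,interpolation=cv2.INTER_CUBIC))
s=monitor.read_state();print(s['tool_pos'],s['tcp_rot'],s['wrist_force'],s['width'])
```

```text
[0.48354942 0.28310834 0.17699903] [-3.01761770e-03 -3.13901486e+00  2.29786076e-03] [-0.59010544 -0.92334755 -0.08737079] 0.0013180615853837711
```

View pics/s4c.png

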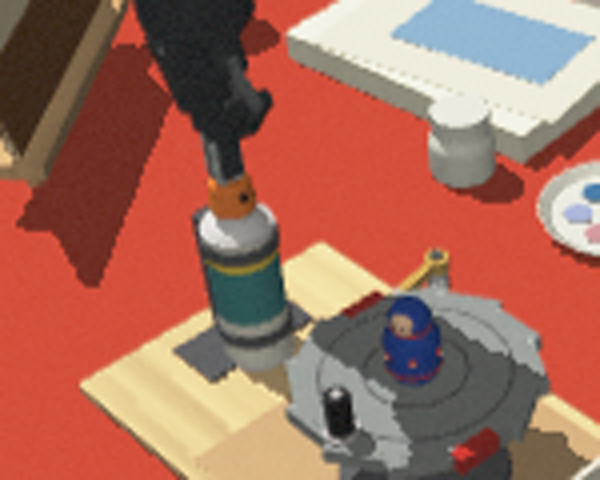

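The doll stands upright inside the ring at (412,345), and the fingertips are centred just above the cap at (228,180). Now I press.

{"name": "jog_arm", "arguments": {
  "commands": [
    {"travel": [0,0,2],"rot": [0,0,0],"claw": 255},
    {"travel": [0,0,2],"rot": [0,0,0],"claw": 255},
    {"travel": [0,0,2],"rot": [0,0,0],"claw": 255},
    {"travel": [0,0,2],"rot": [0,0,0],"claw": 255},
    {"travel": [0,0,2],"rot": [0,0,0],"claw": 255}
  ]
}}

```text
time: 12.75
tool_pos: [0.4847, 0.2845, 0.1695]
tcp_rot: [0.0, 3.141, -0.0]
wrist_force: [-0.9, -2.0, 6.2]
width: -0.001
grip_force: 2.6
```

{"name": "jog_arm", "arguments": {
  "commands": [
    {"travel": [0,0,1],"rot": [0,0,0],"claw": 255},
    {"travel": [0,0,1],"rot": [0,0,0],"claw": 255},
    {"travel": [0,0,0.5],"rot": [0,0,0],"claw": 255},
    {"travel": [0,0,0],"rot": [0,0,0],"claw": 255},
    {"travel": [0,0,0],"rot": [0,0,0],"claw": 255}
  ]
}}

```text
time: 13.25
tool_pos: [0.4847, 0.2846, 0.168]
tcp_rot: [0.0, 3.14, 0.0]
wrist_force: [-1.9, -2.8, 10.1]
width: -0.003
grip_force: 4.8
```

{"name": "jog_arm", "arguments": {
  "commands": [
    {"travel": [0,0,-2],"rot": [0,0,0],"claw": 255},
    {"travel": [0,0,-4],"rot": [0,0,0],"claw": 255},
    {"travel": [0,0,-14],"rot": [0,0,0],"claw": 255},
    {"travel": [0,0,-20],"rot": [0,0,0],"claw": 255},
    {"travel": [0,0,-20],"rot": [0,0,0],"claw": 255}
  ]
}}

```text
time: 13.75
tool_pos: [0.4838, 0.2848, 0.2267]
tcp_rot: [-0.0, -3.14, -0.0]
wrist_force: [0.4, 0.1, 1.1]
width: -0.003
grip_force: 0.0
```

{"name": "jog_arm", "arguments": {
  "commands": [
    {"travel": [0,0,0],"rot": [0,0,8.4],"claw": 100},
    {"travel": [0,0,0],"rot": [0,0,8.4],"claw": 100},
    {"travel": [0,0,0],"rot": [0,0,8.4],"claw": 100},
    {"travel": [0,0,0],"rot": [0,0,8.4],"claw": 100},
    {"travel": [0,0,0],"rot": [0,0,8.4],"claw": 100}
  ]
}}

```text
time: 14.25
tool_pos: [0.4841, 0.2849, 0.2266]
tcp_rot: [-1.135, -2.929, -0.001]
wrist_force: [0.4, 0.1, 0.2]
width: 0.606
grip_force: 0.0
```

{"name": "jog_arm", "arguments": {
  "commands": [
    {"travel": [0,0,0],"rot": [0,0,8.4],"claw": 100},
    {"travel": [0,0,0],"rot": [0,0,8.4],"claw": 100},
    {"travel": [0,0,0],"rot": [0,0,8.4],"claw": 100},
    {"travel": [0,0,0],"rot": [0,0,8.4],"claw": 100},
    {"travel": [0,0,0],"rot": [0,0,8.4],"claw": 100}
  ]
}}

```text
time: 14.75
tool_pos: [0.4841, 0.285, 0.2265]
tcp_rot: [-2.109, -2.327, -0.0]
wrist_force: [-0.4, -0.0, 0.1]
width: 0.607
grip_force: 0.0
```

{"name": "jog_arm", "arguments": {
  "commands": [
    {"travel": [0,0,0],"rot": [0,0,8.4],"claw": 100},
    {"travel": [0,0,0],"rot": [0,0,8.4],"claw": 100},
    {"travel": [0,0,0],"rot": [0,0,8.4],"claw": 100},
    {"travel": [0,0,0],"rot": [0,0,8.4],"claw": 100},
    {"travel": [0,0,0],"rot": [0,0,8.4],"claw": 100}
  ]
}}

```text
time: 15.25
tool_pos: [0.4841, 0.2849, 0.2265]
tcp_rot: [-2.803, -1.417, 0.0]
wrist_force: [0.1, -0.6, 0.4]
width: 0.607
grip_force: 0.0
```

{"name": "jog_arm", "arguments": {
  "commands": [
    {"travel": [0,0,0],"rot": [0,0,8.4],"claw": 100},
    {"travel": [0,0,0],"rot": [0,0,8.4],"claw": 100},
    {"travel": [0,0,0],"rot": [0,0,8.4],"claw": 100},
    {"travel": [0,0,0],"rot": [0,0,8.4],"claw": 100},
    {"travel": [0,0,0],"rot": [0,0,8.4],"claw": 100}
  ]
}}

```text
time: 15.75
tool_pos: [0.4841, 0.2849, 0.2265]
tcp_rot: [-3.125, -0.318, 0.0]
wrist_force: [-0.3, -0.2, 0.6]
width: 0.607
grip_force: 0.0
```

```bash
cat >> h.py <<'E'
from scipy.spatial.transform import Rotation as Ro
def totool(t):
    s=monitor.read_state(); R=Ro.from_rotvec(s['tcp_rot']); 
    print('pos',s['tool_pos'].round(4),'xaxis deg',np.degrees(np.arctan2(*R.as_matrix()[1::-1,0])).round(1),'q',s['q'].round(2),'F',s['wrist_force'].round(1),'w',s['width'])
    print('tool mm',(R.inv().apply(np.array(t)-s['tool_pos'])*1000).round(1))
E
python3 -c "
from h import *
totool((.4325,.0811,.226))"
```

```text
pos [0.4841 0.2849 0.2265] xaxis deg 11.6 q [0.49 0.05 1.85 0.   1.23 1.85] F [-0.3 -0.2  0.6] w 0.6074582632971056
tool mm [-91.6 189.2   0.4]
```

{"name": "jog_arm", "arguments": {
  "commands": [
    {"travel": [-15,31,0],"rot": [0,0,0],"claw": 100},
    {"travel": [-15,32,0],"rot": [0,0,0],"claw": 100},
    {"travel": [-20,42,0],"rot": [0,0,0],"claw": 100},
    {"travel": [-20,42,0],"rot": [0,0,0],"claw": 100},
    {"travel": [-21.5,42,0],"rot": [0,0,0],"claw": 100}
  ]
}}

```text
time: 16.25
tool_pos: [0.4334, 0.0797, 0.2267]
tcp_rot: [-3.124, -0.33, -0.001]
wrist_force: [0.4, -0.6, -0.2]
width: 0.608
grip_force: 0.0
```

{"name": "jog_arm", "arguments": {
  "commands": [
    {"travel": [0,0,0],"rot": [0,0,0],"claw": 100},
    {"travel": [0,0,20],"rot": [0,0,0],"claw": 100},
    {"travel": [0,0,20],"rot": [0,0,0],"claw": 100},
    {"travel": [0,0,15],"rot": [0,0,0],"claw": 100},
    {"travel": [0,0,0],"rot": [0,0,0],"claw": 100}
  ]
}}

```text
time: 16.75
tool_pos: [0.4322, 0.0812, 0.1692]
tcp_rot: [-3.124, -0.328, 0.007]
wrist_force: [-0.0, -0.1, 0.3]
width: 0.605
grip_force: 0.0
```

Run:
```python
from h import *
b=shot('side')
cv2.imwrite('pics/s5c.png',cv2.resize(b['color'][110:230,140:290],None,fx=4,fy=4,interpolation=cv2.INTER_CUBIC))
totool((.4325,.0811,.117))
```

```text
pos [0.4332 0.0813 0.1706] xaxis deg 12.0 q [ 0.13 -0.14  2.15  0.    1.14  1.49] F [ 0.4 -0.3 -0.2] w 0.6050455096629137
tool mm [-0.6  0.1 53.6]
```

View pics/s5c.png

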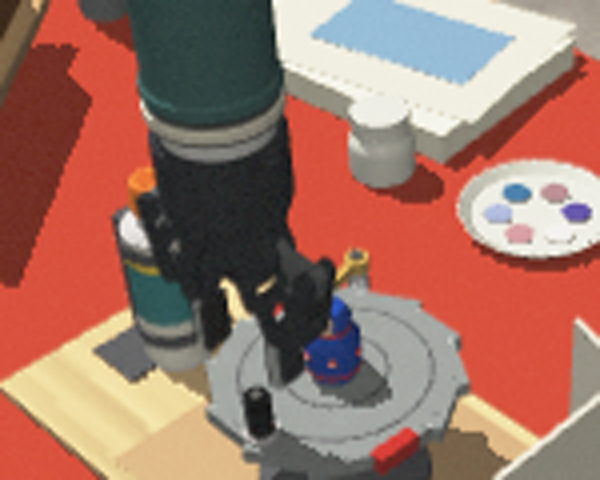

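The open fingers sit above the knob, straddling it at (258,398), with the doll clear behind them. I'll descend and close.

{"name": "jog_arm", "arguments": {
  "commands": [
    {"travel": [0,0,15],"rot": [0,0,0],"claw": 100},
    {"travel": [0,0,15],"rot": [0,0,0],"claw": 100},
    {"travel": [0,0,12],"rot": [0,0,0],"claw": 100},
    {"travel": [0,0,6],"rot": [0,0,0],"claw": 100},
    {"travel": [0,0,3],"rot": [0,0,0],"claw": 100}
  ]
}}

```text
time: 17.3
tool_pos: [0.434, 0.0809, 0.1201]
tcp_rot: [-3.124, -0.328, 0.0]
wrist_force: [0.0, -0.5, -0.4]
width: 0.611
grip_force: 0.0
```

{"name": "jog_arm", "arguments": {
  "commands": [
    {"travel": [0,0,0],"rot": [0,0,0],"claw": 130},
    {"travel": [0,0,0],"rot": [0,0,0],"claw": 150},
    {"travel": [0,0,0],"rot": [0,0,0],"claw": 170},
    {"travel": [0,0,0],"rot": [0,0,0],"claw": 190},
    {"travel": [0,0,0],"rot": [0,0,0],"claw": 210}
  ],
  "force": 20
}}

```text
time: 17.8
tool_pos: [0.4343, 0.0807, 0.1208]
tcp_rot: [3.124, 0.328, 0.001]
wrist_force: [-0.7, -1.1, 2.4]
width: 0.205
grip_force: 19.9
```

{"name": "jog_arm", "arguments": {
  "commands": [
    {"travel": [0,0,0],"rot": [0,0,0],"claw": 255},
    {"travel": [0,0,0],"rot": [0,0,0],"claw": 255},
    {"travel": [0,0,0],"rot": [0,0,0],"claw": 255},
    {"travel": [0,0,0],"rot": [0,0,0],"claw": 255},
    {"travel": [0,0,0],"rot": [0,0,0],"claw": 255}
  ]
}}

```text
time: 18.3
tool_pos: [0.4343, 0.0807, 0.1208]
tcp_rot: [3.124, 0.328, 0.001]
wrist_force: [-1.0, -1.0, 5.5]
width: 0.201
grip_force: 20.1
```

Run:
```python
from h import *
totool((.4325,.0811,.117)); s=monitor.read_state();print(s['grip_force'],s['torque'])
```

```text
pos [0.4343 0.0807 0.1208] xaxis deg 12.0 q [ 0.13 -0.08  2.2  -0.    1.03  1.49] F [-1.  -1.   5.5] w 0.20090582463269907
tool mm [-1.7 -0.8  3.8]
20.111524164676666 [-0.13752529  0.21973701  0.06722141]
```

{"name": "jog_arm", "arguments": {
  "commands": [
    {"travel": [0.04,2.46,0],"rot": [0,0,-2],"claw": 255},
    {"travel": [0.17,4.92,0],"rot": [0,0,-4],"claw": 255},
    {"travel": [0.39,7.37,0],"rot": [0,0,-6],"claw": 255},
    {"travel": [0.39,7.37,0],"rot": [0,0,-6],"claw": 255},
    {"travel": [0.39,7.37,0],"rot": [0,0,-6],"claw": 255}
  ]
}}

```text
time: 18.8
tool_pos: [0.4462, 0.0543, 0.1208]
tcp_rot: [-2.985, -0.976, -0.001]
wrist_force: [-0.7, 1.3, 4.8]
width: 0.202
grip_force: 20.2
```

```bash
cat >> h.py <<'E'
def prog():
    s=monitor.read_state(); d=s['tool_pos']-[.503,.096,0]
    print('knob ang',np.degrees(np.arctan2(d[1],d[0])).round(1),'r',np.hypot(*d[:2]).round(4),s['width'],s['grip_force'],s['torque'].round(2)); totool((.503,.096,.12))
E
python3 -c "
from h import *
prog()"
```

```text
knob ang -143.7 r 0.0705 0.20212813329193824 20.155644714832306 [0.19 0.17 0.  ]
pos [0.4462 0.0543 0.1208] xaxis deg 36.2 q [ 0.06 -0.07  2.18  0.    1.03  1.  ] F [-0.7  1.3  4.8] w 0.20212813329193824
tool mm [70.5 -0.1  0.9]
```

Tracking is exact, so I continue.

{"name": "jog_arm", "arguments": {
  "commands": [
    {"travel": [0.39,7.37,0],"rot": [0,0,-6],"claw": 255},
    {"travel": [0.39,7.37,0],"rot": [0,0,-6],"claw": 255},
    {"travel": [0.39,7.37,0],"rot": [0,0,-6],"claw": 255},
    {"travel": [0.39,7.37,0],"rot": [0,0,-6],"claw": 255},
    {"travel": [0.39,7.37,0],"rot": [0,0,-6],"claw": 255}
  ]
}}

```text
time: 19.3
tool_pos: [0.4747, 0.0314, 0.1208]
tcp_rot: [-2.631, -1.715, -0.002]
wrist_force: [-1.0, 3.2, 5.4]
width: 0.203
grip_force: 20.2
```

{"name": "jog_arm", "arguments": {
  "commands": [
    {"travel": [0.39,7.37,0],"rot": [0,0,-6],"claw": 255},
    {"travel": [0.39,7.37,0],"rot": [0,0,-6],"claw": 255},
    {"travel": [0.39,7.37,0],"rot": [0,0,-6],"claw": 255},
    {"travel": [0.39,7.37,0],"rot": [0,0,-6],"claw": 255},
    {"travel": [0.39,7.37,0],"rot": [0,0,-6],"claw": 255}
  ]
}}

```text
time: 19.8
tool_pos: [0.5105, 0.0259, 0.1208]
tcp_rot: [-2.098, -2.337, -0.001]
wrist_force: [-1.7, 2.8, 5.9]
width: 0.203
grip_force: 20.3
```

```bash
python3 -c "
from h import *
prog()"
```

```text
knob ang -83.9 r 0.0705 0.20341787032804554 20.3031188249588 [ 0.51  0.36 -0.02]
pos [0.5105 0.0259 0.1208] xaxis deg 96.2 q [ 0.    0.05  2.06  0.    1.03 -0.11] F [-1.7  2.8  5.9] w 0.20341787032804554
tool mm [70.5  0.1  0.9]
```

{"name": "jog_arm", "arguments": {
  "commands": [
    {"travel": [0.39,7.37,0],"rot": [0,0,-6],"claw": 255},
    {"travel": [0.39,7.37,0],"rot": [0,0,-6],"claw": 255},
    {"travel": [0.39,7.37,0],"rot": [0,0,-6],"claw": 255},
    {"travel": [0.39,7.37,0],"rot": [0,0,-6],"claw": 255},
    {"travel": [0.39,7.37,0],"rot": [0,0,-6],"claw": 255}
  ]
}}

```text
time: 20.3
tool_pos: [0.5443, 0.039, 0.1208]
tcp_rot: [-1.421, -2.8, -0.001]
wrist_force: [-3.4, 3.0, 7.7]
width: 0.202
grip_force: 20.4
```

{"name": "jog_arm", "arguments": {
  "commands": [
    {"travel": [0.39,7.37,0],"rot": [0,0,-6],"claw": 255},
    {"travel": [0.39,7.37,0],"rot": [0,0,-6],"claw": 255},
    {"travel": [0.39,7.37,0],"rot": [0,0,-6],"claw": 255},
    {"travel": [0.39,7.37,0],"rot": [0,0,-6],"claw": 255},
    {"travel": [0.39,7.37,0],"rot": [0,0,-6],"claw": 255}
  ]
}}

```text
time: 20.8
tool_pos: [0.567, 0.0672, 0.1208]
tcp_rot: [-0.648, -3.073, -0.0]
wrist_force: [-5.1, 0.8, 7.4]
width: 0.198
grip_force: 20.4
```

{"name": "jog_arm", "arguments": {
  "commands": [
    {"travel": [0.39,7.37,0],"rot": [0,0,-6],"claw": 255},
    {"travel": [0.39,7.37,0],"rot": [0,0,-6],"claw": 255},
    {"travel": [0.39,7.37,0],"rot": [0,0,-6],"claw": 255},
    {"travel": [0.39,7.37,0],"rot": [0,0,-6],"claw": 255},
    {"travel": [0.39,7.37,0],"rot": [0,0,-6],"claw": 255}
  ]
}}

```text
time: 21.3
tool_pos: [0.5727, 0.1028, 0.1208]
tcp_rot: [0.17, -3.136, 0.001]
wrist_force: [-3.9, -1.6, 8.6]
width: 0.194
grip_force: 20.4
```

{"name": "jog_arm", "arguments": {
  "commands": [
    {"travel": [0.17,4.92,0],"rot": [0,0,-4],"claw": 255},
    {"travel": [0.1,3.69,0],"rot": [0,0,-3],"claw": 255},
    {"travel": [0.04,2.46,0],"rot": [0,0,-2],"claw": 255},
    {"travel": [0,0,0],"rot": [0,0,0],"claw": 255},
    {"travel": [0,0,0],"rot": [0,0,0],"claw": 255}
  ]
}}

```text
time: 21.8
tool_pos: [0.5706, 0.1139, 0.1208]
tcp_rot: [0.409, -3.114, -0.001]
wrist_force: [-3.5, 1.3, 5.7]
width: 0.2
grip_force: 20.4
```

Run:
```python
from h import *
prog()
b=shot('side');a=shot('top')
f=lambda c,r:cv2.resize(c['color'][r[1]:r[3],r[0]:r[2]],(400,320),interpolation=cv2.INTER_CUBIC)
cv2.imwrite('pics/s6c.png',np.hstack([f(b,(140,110,290,230)),f(a,(140,165,290,285))]))
```

```text
knob ang 14.8 r 0.07 0.20025213547759077 20.36679357290268 [-0.06  0.55  0.07]
pos [0.5706 0.1139 0.1208] xaxis deg -165.0 q [ 0.15  0.18  1.92  0.    1.04 -1.68] F [-3.5  1.3  5.7] w 0.20025213547759077
tool mm [70.   0.2  0.9]
```

View pics/s6c.png

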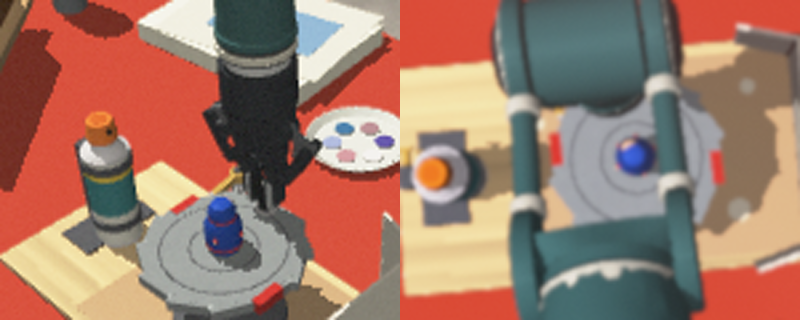

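The doll still stands at (223,228) inside the ring, and the opposite red tooth is at the pawl side. The knob turned 183°, which puts it in the window. I release and return to the cap.

{"name": "jog_arm", "arguments": {
  "commands": [
    {"travel": [0,0,0],"rot": [0,0,0],"claw": 190},
    {"travel": [0,0,0],"rot": [0,0,0],"claw": 160},
    {"travel": [0,0,0],"rot": [0,0,0],"claw": 130},
    {"travel": [0,0,0],"rot": [0,0,0],"claw": 130},
    {"travel": [0,0,-5],"rot": [0,0,0],"claw": 130}
  ]
}}

```text
time: 22.4
tool_pos: [0.5703, 0.1135, 0.1244]
tcp_rot: [0.409, -3.113, -0.0]
wrist_force: [-0.1, 0.4, 0.6]
width: 0.49
grip_force: 0.0
```

{"name": "jog_arm", "arguments": {
  "commands": [
    {"travel": [0,0,-15],"rot": [0,0,0],"claw": 130},
    {"travel": [0,0,-20],"rot": [0,0,0],"claw": 130},
    {"travel": [0,0,-25],"rot": [0,0,0],"claw": 130},
    {"travel": [0,0,-25],"rot": [0,0,0],"claw": 130},
    {"travel": [0,0,-20],"rot": [0,0,0],"claw": 130}
  ]
}}

```text
time: 22.9
tool_pos: [0.5719, 0.1138, 0.2337]
tcp_rot: [-0.409, 3.112, 0.0]
wrist_force: [0.7, 0.4, 0.9]
width: 0.489
grip_force: 0.0
```

Run:
```python
from h import *
shot('top')
totool((.4845,.2845,.215))
```

```text
pos [0.5739 0.1141 0.2376] xaxis deg -165.0 q [ 0.15  0.09  1.8  -0.    1.25 -1.68] F [0.9 0.9 2.5] w 0.48815000800238556
tool mm [ 42.5 187.7  22. ]
```

{"name": "jog_arm", "arguments": {
  "commands": [
    {"travel": [7,34,0],"rot": [0,0,0],"claw": 255},
    {"travel": [8,40,0],"rot": [0,0,0],"claw": 255},
    {"travel": [8,40,0],"rot": [0,0,0],"claw": 255},
    {"travel": [8,40,0],"rot": [0,0,0],"claw": 255},
    {"travel": [8,33,0],"rot": [0,0,0],"claw": 255}
  ]
}}

```text
time: 23.45
tool_pos: [0.4842, 0.286, 0.231]
tcp_rot: [-0.41, 3.114, 0.001]
wrist_force: [-0.4, -0.0, 0.4]
width: -0.001
grip_force: 0.0
```

{"name": "jog_arm", "arguments": {
  "commands": [
    {"travel": [0,0,0],"rot": [0,0,0],"claw": 255},
    {"travel": [0,0,15],"rot": [0,0,0],"claw": 255},
    {"travel": [0,0,15],"rot": [0,0,0],"claw": 255},
    {"travel": [0,0,10],"rot": [0,0,0],"claw": 255},
    {"travel": [0,0,0],"rot": [0,0,0],"claw": 255}
  ]
}}

```text
time: 23.95
tool_pos: [0.4837, 0.2823, 0.1869]
tcp_rot: [0.406, -3.11, 0.003]
wrist_force: [-0.4, -1.3, -0.3]
width: 0.002
grip_force: 0.0
```

Run:
```python
from h import *
totool((.4845,.2845,.178))
a=shot('top');b=shot('side')
f=lambda c,r:cv2.resize(c['color'][r[1]:r[3],r[0]:r[2]],(400,320),interpolation=cv2.INTER_CUBIC)
cv2.imwrite('pics/s7c.png',np.hstack([f(b,(140,110,290,230)),f(a,(140,165,290,285))]))
```

```text
pos [0.4837 0.2823 0.1869] xaxis deg -165.1 q [ 0.48  0.08  1.9  -0.    1.17 -1.35] F [-0.4 -1.3 -0.3] w 0.002095577268771064
tool mm [-1.4  2.   8.9]
```

View pics/s7c.png

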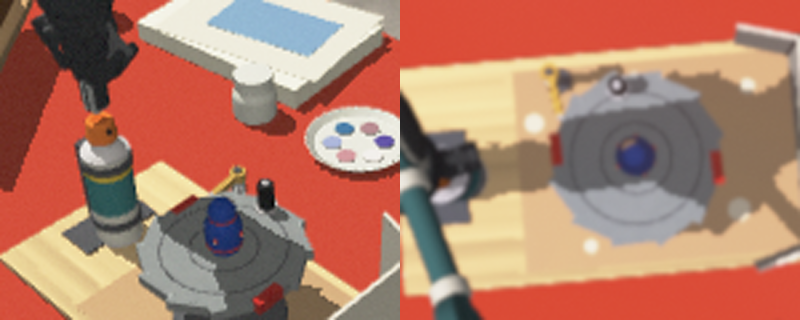

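The doll stands in the ring at (635,157), the knob is on the far side at (618,87), and the red tooth at (556,150) is beside the pawl. The tip is above the cap.

{"name": "jog_arm", "arguments": {
  "commands": [
    {"travel": [0,0,8],"rot": [0,0,0],"claw": 255},
    {"travel": [0,0,4],"rot": [0,0,0],"claw": 255},
    {"travel": [0,0,2],"rot": [0,0,0],"claw": 255},
    {"travel": [0,0,2],"rot": [0,0,0],"claw": 255},
    {"travel": [0,0,2],"rot": [0,0,0],"claw": 255}
  ]
}}

```text
time: 24.55
tool_pos: [0.4851, 0.2843, 0.1726]
tcp_rot: [-0.41, 3.115, -0.0]
wrist_force: [-1.6, -0.4, 2.6]
width: -0.001
grip_force: 1.5
```

{"name": "jog_arm", "arguments": {
  "commands": [
    {"travel": [0,0,2],"rot": [0,0,0],"claw": 255},
    {"travel": [0,0,2],"rot": [0,0,0],"claw": 255},
    {"travel": [0,0,1],"rot": [0,0,0],"claw": 255},
    {"travel": [0,0,1],"rot": [0,0,0],"claw": 255},
    {"travel": [0,0,0],"rot": [0,0,0],"claw": 255}
  ]
}}

```text
time: 25.05
tool_pos: [0.4852, 0.2843, 0.168]
tcp_rot: [-0.41, 3.114, 0.0]
wrist_force: [-4.3, -1.6, 10.4]
width: -0.003
grip_force: 5.1
```

Same as the first press: bottomed at 0.168 m and 10 N. I release and back off.

{"name": "jog_arm", "arguments": {
  "commands": [
    {"travel": [0,0,-2],"rot": [0,0,0],"claw": 255},
    {"travel": [0,0,-4],"rot": [0,0,0],"claw": 255},
    {"travel": [0,0,-14],"rot": [0,0,0],"claw": 255},
    {"travel": [0,0,-25],"rot": [0,0,0],"claw": 255},
    {"travel": [0,0,-25],"rot": [0,0,0],"claw": 255}
  ]
}}

```text
time: 25.55
tool_pos: [0.4848, 0.2842, 0.2368]
tcp_rot: [0.409, -3.114, 0.0]
wrist_force: [0.6, 0.2, 0.2]
width: 0.002
grip_force: 0.0
```

{"name": "jog_arm", "arguments": {
  "commands": [
    {"travel": [0,25,0],"rot": [0,0,0],"claw": 255},
    {"travel": [0,30,0],"rot": [0,0,0],"claw": 255},
    {"travel": [0,25,0],"rot": [0,0,0],"claw": 255},
    {"travel": [0,0,0],"rot": [0,0,0],"claw": 255},
    {"travel": [0,0,0],"rot": [0,0,0],"claw": 255}
  ]
}}

```text
time: 26.05
tool_pos: [0.4643, 0.3618, 0.2365]
tcp_rot: [-0.412, 3.114, -0.001]
wrist_force: [0.8, 0.1, -0.1]
width: -0.0
grip_force: 0.0
```

Run:
```python
from h import *
from workcell import workorder
a=shot('top');b=shot('side')
A,B=a['color'],b['color']
for n,lo,hi,ra,rb in [('blue',(105,120,20),(130,255,255),(210,200,250,245),(195,150,255,230)),
 ('orange',(5,170,150),(16,255,255),(140,218,166,242),(165,145,195,172))]:
    p=blob(A,ra,lo,hi);q=blob(B,rb,lo,hi); print(n,p,q,tri((a,b),(p[0],q[0])) if p and q else '')
s=monitor.read_state();print(s['tool_pos'],s['wrist_force'],s['time'])
print(workorder.finish_job())
```

```text
blue (array([227.5       , 223.87931034]), array([13, 20,  9,  9, 58], dtype=int32)) (array([223.04102564, 194.07179487]), array([ 22,  34,  14,  20, 195], dtype=int32)) [0.50258605 0.09623257 0.13711695]
orange (array([151.96078431, 229.17647059]), array([ 8,  7,  9, 10, 51], dtype=int32)) (array([176.43902439, 159.97560976]), array([ 8, 12,  8,  7, 41], dtype=int32)) [0.48510083 0.28927873 0.14876676]
[0.46456053 0.36090651 0.23629802] [-0.10647214 -0.12074738  0.58898361] 26.15
the job is handed in; nothing more can be done
None
```

The blue doll is varnished on both sides and stands inside the ring at the opposite red tooth; I handed the job in at 26 s, with no verdict returned and the pawl drop judged only from the 183° knob turn and the last picture.

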